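# Gauge the roller gap of a dough roller with stepped leaves

### The job

The dial of the dough roller has slipped, so find out how far its two rollers stand apart: dip the gauge leaves tip down between the rollers from above, beginning with the thinnest (yellow). If a leaf's thick part slides through between the rollers as well, hang it back in the stand and try a thicker one; when its thin part goes in but its step is stopped by both rollers, press it down lightly to feel it bind and leave that leaf standing there as the reading, with the other two hanging in the stand. Feel your way in: never force a leaf, and leave the mug, jar, flask and tumbler where they are.

Things in the scene. Friction and masses are not known exactly. Their poses are not given: they have to be found in the camera images.
- dough_roller: grey dough roller, fixed, 150 mm (x) by 200 mm (y), black dial at -y, crank at +y; origin under its centre, z up. Two steel rollers, 40 mm across, 140 mm long lie along y, axes 85 mm up, not turning. Rear one (+x) fixed, face at x = 0. Front one (-x) locked at an unknown gap of 5.2 to 9.8 mm. Cheeks beyond y = +-78 mm, 112 mm high; sloping feed plate behind, to 127 mm
- nip_line (a point): on the rear roller's face at the narrowest place, mid-length, 85 mm up; axes as the dough roller's. A leaf goes in just before it (-x side), thickness along x; free 50 mm below. A step stopped by both rollers stops 0 to 8 mm above this point; one that fits goes down until the grip stops it, tip about 40 mm below. A step on one roller only is pushed sideways by it: shift the leaf that way and go on
- leaf_thin: thinnest gauge leaf, yellow grip, 80 g. Origin at the middle of its tip end, z up towards the grip, x across the thickness; front and back alike. Steel tongue 22 mm wide (y): thin part 4.0 mm thick, z 0 to 26 mm, end fully rounded; square step to the thick part, 6.4 mm thick, z 26 to 54 mm; then the grip, 16 mm (x) by 36 mm (y), z 54 to 100 mm. Hangs in a slot of the stand by its grip.
- leaf_mid: middle gauge leaf, blue grip, 80 g. Origin at the middle of its tip end, z up towards the grip, x across the thickness; front and back alike. Steel tongue 22 mm wide (y): thin part 6.0 mm thick, z 0 to 26 mm, end fully rounded; square step to the thick part, 8.4 mm thick, z 26 to 54 mm; then the grip, 16 mm (x) by 36 mm (y), z 54 to 100 mm. Hangs in a slot of the stand by its grip.
- leaf_thick: thickest gauge leaf, green grip, 80 g. Origin at the middle of its tip end, z up towards the grip, x across the thickness; front and back alike. Steel tongue 22 mm wide (y): thin part 8.0 mm thick, z 0 to 26 mm, end fully rounded; square step to the thick part, 10.4 mm thick, z 26 to 54 mm; then the grip, 16 mm (x) by 36 mm (y), z 54 to 100 mm. Hangs in a slot of the stand by its grip.
- leaf_stand: light wooden block on a dark foot, 160 mm (x) by 64 mm (y), 70 mm high, fixed to the worktop. Origin at the centre of its underside, z up. Three upright slots 13 mm (x) by 28 mm (y) in its top, 58 mm deep, at x = -50, 0 and +50 mm, y = 0. A leaf hanging in a slot has its thickness along the stand's x and its tip end 16 mm above the worktop. Any leaf may hang in any slot.
- mug: terracotta mug, 82 mm, 90 mm high, bystander; origin at the centre of its underside
- flour_jar: glass jar with red lid, 89 mm, 166 mm high, bystander; origin at the centre of its underside
- flask: red glass bottle with cork, 72 mm, 119 mm high, bystander; origin at the centre of its underside
- tumbler: clear glass tumbler on a coaster, 77 mm, 89 mm high, bystander; origin at the centre of its underside
There are look-alikes about, which are no part of the job. There is more than one size of the leaf_mid; the job needs the smallest. What is shaped like the leaf_stand but purple is not meant.

How it is judged:
By the outcome, as a careful person would: the job done as asked, in the order asked, and still so for the second after the job is handed in, with the robot touching nothing.
It also fails if it takes over 72 s, if anything falls off the work surface, if the arm or the gripper's body presses on something with over 40 N, if the wrist force passes 120 N, or if a joint passes its speed limit or range.

### The arm

A 6-joint arm with a two-finger parallel gripper is mounted at the origin on a cart in front of the work surface, level with it; the furniture and walls round the work are solid. World frame = base frame: x ahead of the robot, y to its left, z up, the work surface at z = 0. Lengths are in mm, angles in degrees, forces in N, time in s.
With the tool pointing down it reaches from about 350 to 850 mm from the base axis. Payload 8.1 kg.
Tool frame: the origin (TCP) lies at the very end of the fingers, on their centre line; the grasp point (between the pads) lies 19 mm behind it (r.grip_point_offset is the distance from the TCP to the grasp point, in mm); z points along the fingers, y is the line along which they close (so a half turn about z gives the same grasp; the last joint's range is limited). The gripper opens to 85 mm and grips with 20 to 120 N. Pads are 22 mm wide; open, the fingers measure 114 mm over their backs; the gripper's body (76 mm by 85 mm) begins 54 mm behind the grasp point. The pads swing forward as they close: fully open they stand 13 mm farther back than shut.
Start: joints at [72.227, 7.471, 85.268, -0, 87.261, -4.893], TCP at [133.724, 584.913, 231.292] pointing down, gripper open.
Joint ranges: [-169.43, 169.43], [-51.17, 129.36], [1.28, 143.12], [-76.62, 256.62], [0, 156.53], [-152.29, 152.29]. Speed limits (degrees/s): [136.94, 136.94, 159.86, 180, 180, 180].

### API

Orientations are given as [roll, pitch, yaw] about the fixed x, y, z axes, in that order (R = Rz(yaw) Ry(pitch) Rx(roll)).
In Python, from bench import status, eyes, r gives the robot as it stands.
- The arm moves only by the shell command python3 -m handwheel 'ROWS' [FORCE]. ROWS is a JSON object whose one key "series" holds a list that holds one entry, the list of rows, each a list of 7 numbers: the shift along the tool's x, y, z in cm, then the turn, a rotation vector about the tool's x, y, z in rad, then the opening, from 0 (shut) to 1 (fully open). In form: {"series": [[[tx, ty, tz, rx, ry, rz, claw], ...]]}. A call has 1 to 12 rows; each row is the pose to reach, as a shift and turn from the pose commanded when the call began, along the tool's axes at that moment; what a row does not reach only later rows make up. A row lasts 1/8 s, in which the tool goes at most 62.5 mm and 10.7 degrees, less where a joint would pass 70% of its speed; a pose out of reach is approached as far as the arm can. A call with a gripper value outside its range is refused whole. The fingers move at their own pace and stop on an object; FORCE is the grip in N (left out, the last holds). Time passes only in rows, so rows that repeat a pose let the fingers close. It gives the time, the measured TCP pose, the force, the opening and the grip force at its end, in the units of the state.
- status.sense(): the state, without advancing time (a new reading comes with each control period).
- eyes.snapshot(name): name is "side" or "top" or "wrist"; returns a dict with "img" (420x560x3 uint8, red, green, blue), "mtx" (3x3 intrinsics, pixels), "R" (3x3) and "t" (3): a world point X has camera coordinates R X + t. Camera axes: x right, y down, z forward; pixel columns grow to the right and rows downward; lengths in mm; the calibration is good to about 2 mm. The wrist camera is an equidistant fisheye: a pixel r from the principal point sees the ray r / f radians off the axis. A picture is of the moment at which its call begins. There is no depth.
- r.hand_in(): hands the job in; it is judged then, once.
The state is a dict: "time": time; "joint_pos": joint angles; "qd": joint speeds; "joint_efforts": joint torques, N m; "tool_pos": TCP position; "tcp_rot": TCP orientation; "ft_force": force on the tool from outside, world axes, zero at the start; "wrist_torque": the same for the moment, N m; "finger_gap": finger opening in mm; "grip_force": force on a finger pad.
Only numpy, scipy, OpenCV 4.12 (cv2) and the standard library are available. Lean on these libraries where they do the work, as an engineer would, in place of code of your own. Each camera call takes 0.05 s, during which the arm holds its last target. There are 200 camera calls.

## Working session

There is one attempt and no reset: what is moved stays moved. The work goes in short steps, Python scripts to look and compute and a shell command to move; the robot and the scene stay as the last step left them, time stands still between calls to the robot, and variables do not carry over. Pictures are saved under pics/ and viewed, at most 10 in all, crops included, and the job is handed in when it is done.

```bash
ls; mkdir -p pics; python3 - <<'E'
from bench import status, eyes, r
import cv2,json,numpy as np
for n in ("top","side"):
    s=eyes.snapshot(n); cv2.imwrite(f"pics/{n}0.png",s["img"][:,:,::-1]); np.savez(f"{n}0.npz",**s)
    print(n,s["mtx"].round(1).tolist(),s["R"].round(3).tolist(),s["t"].round(1).tolist())
print(status.sense())
E
```

```text
pics
top [[389.5, 0.0, 277.2], [0.0, 389.5, 206.7], [0.0, 0.0, 1.0]] [[0.017, -1.0, -0.01], [-0.988, -0.016, -0.154], [0.153, 0.013, -0.988]] [-158.9, 567.4, 1345.0]
side [[545.6, 0.0, 283.9], [0.0, 545.6, 203.9], [0.0, 0.0, 1.0]] [[0.63, -0.776, -0.025], [-0.33, -0.238, -0.913], [0.703, 0.584, -0.406]] [-470.8, 225.6, 1679.8]
{'time': 0.1, 'joint_pos': array([ 7.22254433e+01,  7.51280903e+00,  8.53277114e+01, -1.99033415e-04,
        8.72660903e+01, -4.89042621e+00]), 'qd': array([-0.02496245, -0.1128895 , -0.09791335,  0.07404331,  0.08702373,
       -0.02432722]), 'joint_efforts': array([ 2.79217504e-02, -5.71742535e+01, -5.03713489e+01,  2.29256507e-02,
       -8.43113638e-02, -1.64153261e-05]), 'tool_pos': array([133.56849373, 584.36761932, 230.28347408]), 'tcp_rot': array([-1.79893760e+02, -8.89053951e-03,  1.67115871e+02]), 'ft_force': array([-0.18118903,  0.03208935,  0.16881673]), 'wrist_torque': array([-0.09467628,  0.02110661,  0.04030405]), 'grip_force': 0.0, 'finger_gap': 85.23521411749938}
```

View pics/top0.png

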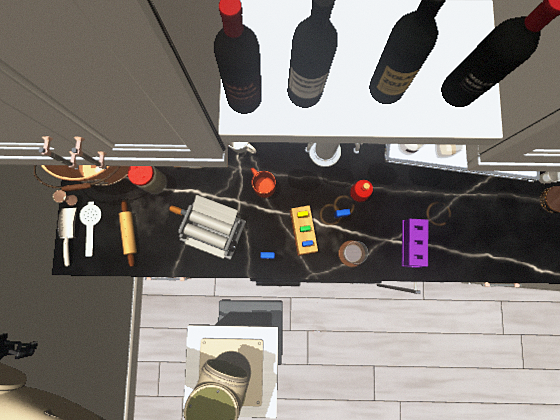

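View pics/side0.png

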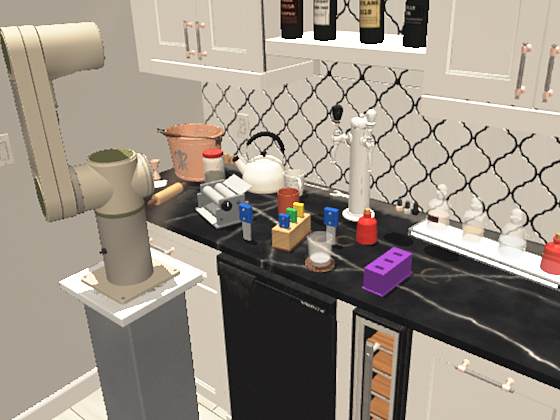

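The top view shows the roller at (211,226), the stand at (304,230) with yellow (303,213), green (306,229) and blue (308,243) leaves. Blue candidates are (308,243) in the stand, and (267,255) and (344,212) standing on the worktop. The purple stand at (415,243) is a look-alike. I'll confirm in an enlarged crop.

```bash
python3 - <<'E'
import cv2,numpy as np
a=cv2.imread("pics/side0.png")[170:280,190:350]; b=cv2.imread("pics/top0.png")[180:280,165:365]
a=cv2.resize(a,None,fx=3,fy=3,interpolation=2); b=cv2.resize(b,None,fx=4,fy=4,interpolation=2)
cv2.imwrite("pics/cropside.png",a);cv2.imwrite("pics/croptop.png",b)
E
```

```text
(no output)
```

View pics/croptop.png

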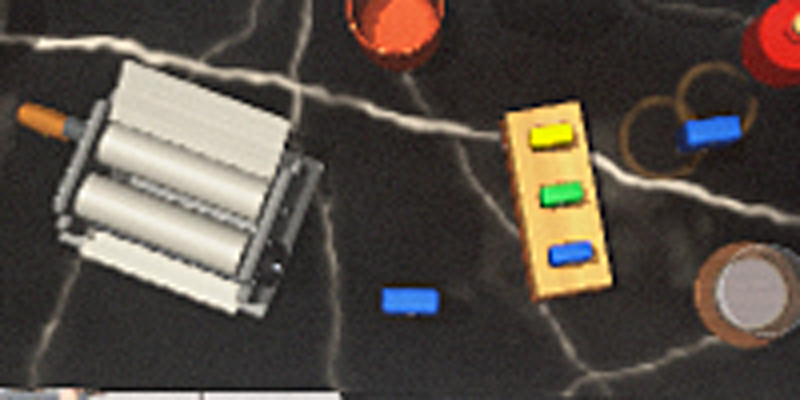

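View pics/cropside.png

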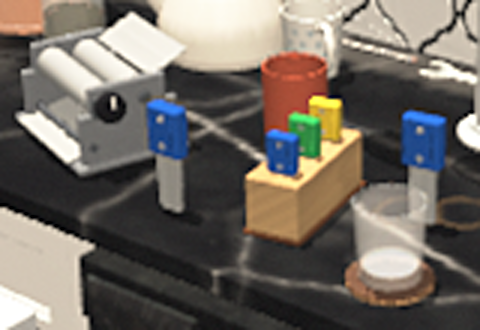

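The crops show the blue leaf in the stand has a clearly smaller grip, matching the yellow and green leaves. The two free-standing blue ones are larger, so they're look-alikes. Now I'll measure positions.

```bash
cat >h.py <<'E'
import numpy as np, cv2
from bench import status, eyes, r
from scipy.spatial.transform import Rotation as Ro
def ray(s,px,fish=False):
    K,R,t=s["mtx"],s["R"],s["t"]; px=np.atleast_2d(px).astype(float)
    d=np.c_[(px[:,0]-K[0,2])/K[0,0],(px[:,1]-K[1,2])/K[1,1],np.ones(len(px))]
    if fish:
        th=np.hypot(d[:,0],d[:,1]); k=np.sinc(th/np.pi); d=np.c_[d[:,0]*k,d[:,1]*k,np.cos(th)]
    return -R.T@t, d@R
def plane(s,px,z,fish=False):
    c,d=ray(s,px,fish); return c+d*((z-c[2])/d[:,2])[:,None]
def tri(l):
    A=np.zeros((3,3));b=np.zeros(3)
    for c,d in l:
        d=d/np.linalg.norm(d);P=np.eye(3)-np.outer(d,d);A+=P;b+=P@c
    return np.linalg.solve(A,b)
HUE={"yellow":(22,35),"green":(45,80),"blue":(100,125),"purple":(128,160)}
def blobs(img,col,amin=15):
    h=cv2.cvtColor(img,cv2.COLOR_RGB2HSV); a,b=HUE[col]
    m=cv2.inRange(h,(a,120,70),(b,255,255))
    n,l,st,c=cv2.connectedComponentsWithStats(m)
    return [(c[i],st[i,4],cv2.minAreaRect(np.argwhere(l==i)[:,::-1].astype(np.float32))) for i in range(1,n) if st[i,4]>=amin]
def togo(p,yaw):
    """shift (cm) and turn (rad) in tool axes from the measured pose to tcp p, pointing down, with yaw"""
    s=status.sense(); R0=Ro.from_euler('xyz',s["tcp_rot"],degrees=True); R1=Ro.from_euler('xyz',[180,0,yaw],degrees=True)
    print("togo cm",(R0.inv().apply(np.array(p)-s["tool_pos"])/10).round(2),"rad",(R0.inv()*R1).as_rotvec().round(3),"t",s["time"])
E
python3 - <<'E'
from h import *
T=dict(np.load("top0.npz"));S=dict(np.load("side0.npz"))
print("cams",(-T["R"].T@T["t"]).round(),(-S["R"].T@S["t"]).round())
for c in ("yellow","green","blue"):
    for n,s in(("T",T),("S",S)):
        for b in blobs(s["img"],c):
            if n=="S" and b[0][1]<190: pass
            print(c,n,b[0].round(1),b[1],[np.round(q,1) for q in b[2]], plane(s,b[0],110 if n=="T" else 93).round(1)[0])
E
```

```text
cams [ 357. -167. 1414.] [ -809. -1293.   876.]
yellow T [303.1 212.3] 70 [array([302.7, 211.5]), array([ 8.6, 12.6]), np.float64(78.7)] [ 542.  -237.9  110. ]
yellow T [125.4 233. ] 118 [array([125.2, 231.9]), array([40.2,  4.2]), np.float64(84.5)] [461.8 359.5 110. ]
yellow T [308.3 221.5] 51 [array([308. , 222.8]), array([13.1,  7.2]), np.float64(83.7)] [ 511.  -255.8  110. ]
yellow T [310.6 236.3] 57 [array([311. , 237.5]), array([11.,  8.]), np.float64(90.0)] [ 461.1 -263.7  110. ]
yellow T [311.7 249. ] 25 [array([312.5, 249. ]), array([4., 7.]), np.float64(90.0)] [ 418.8 -267.5  110. ]
yellow S [299.  207.9] 105 [array([298., 209.]), array([14., 10.]), np.float64(90.0)] [ 550.2 -230.6   93. ]
green T [304.8 228.2] 51 [array([304.9, 228.1]), array([ 4.8, 10.4]), np.float64(80.5)] [ 488.1 -244.2  110. ]
green S [292.  213.9] 105 [array([291. , 214.5]), array([13., 10.]), np.float64(90.0)] [ 497.9 -240.9   93. ]
blue T [342.3 212.4] 98 [array([342.1, 212.4]), array([ 6.7, 15.5]), np.float64(80.5)] [ 543.5 -370.3  110. ]
blue T [306.8 243. ] 46 [array([307. , 242.9]), array([ 4.1, 10.7]), np.float64(76.0)] [ 438.6 -251.   110. ]
blue T [267.  254.9] 99 [array([267., 255.]), array([ 6., 14.]), np.float64(90.0)] [ 397. -119.  110.]
blue S [245.6 212.5] 215 [array([245.5, 212.5]), array([19., 13.]), np.float64(90.0)] [ 413.1 -104.9   93. ]
blue S [331.  216.1] 257 [array([331. , 216.5]), array([19., 14.]), np.float64(90.0)] [ 560.5 -357.8   93. ]
blue S [283.7 220. ] 129 [array([283.5, 220. ]), array([14., 11.]), np.float64(90.0)] [ 443.8 -248.5   93. ]
```

```bash
python3 - <<'E'
from h import *
T=dict(np.load("top0.npz"))
# stand mask (wood) in top, and roller light-grey parts
img=T["img"];h=cv2.cvtColor(img,cv2.COLOR_RGB2HSV)
m=cv2.inRange(h,(12,60,120),(24,200,255)); m[:, :285]=0; m[:,330:]=0; m[:195]=0; m[265:]=0
p=np.argwhere(m)[:,::-1].astype(np.float32); rc=cv2.minAreaRect(p); print("stand rect",len(p),rc, plane(T,cv2.boxPoints(rc),70).round(1).tolist())
m2=cv2.inRange(h,(0,0,150),(180,60,255)); m2[:,:170]=0;m2[:,250:]=0;m2[:190]=0;m2[262:]=0
n,l,st,c=cv2.connectedComponentsWithStats(m2)
for i in range(1,n):
    if st[i,4]>60:
        rc=cv2.minAreaRect(np.argwhere(l==i)[:,::-1].astype(np.float32)); print("part",st[i,4],[np.round(q,1) for q in rc],plane(T,cv2.boxPoints(rc),95).round(0)[:,:2].tolist())
E
```

```text
stand rect 739 ((303.9185791015625, 229.42782592773438), (47.16615676879883, 19.947071075439453), 80.21759033203125) [[562.4, -194.7, 70.0], [575.5, -263.2, 70.0], [414.5, -291.4, 70.0], [401.8, -224.1, 70.0]]
part 158 [array([209.5, 196.3]), array([72. ,  7.7]), np.float64(14.7)] [[612.0, 209.0], [638.0, 204.0], [578.0, -40.0], [552.0, -34.0]]
part 1240 [array([211.3, 221.9]), array([47.7, 40.8]), np.float64(20.9)] [[468.0, 173.0], [601.0, 130.0], [544.0, -26.0], [413.0, 19.0]]
part 430 [array([204.6, 235.5]), array([43.1, 10. ]), np.float64(21.5)] [[469.0, 170.0], [501.0, 159.0], [449.0, 20.0], [418.0, 31.0]]
part 330 [array([205.5, 247.1]), array([53.5,  7.5]), np.float64(21.2)] [[439.0, 180.0], [463.0, 172.0], [401.0, 0.0], [377.0, 8.0]]
```

```bash
python3 - <<'E'
from h import *
s=eyes.snapshot("wrist"); c=-s["R"].T@s["t"]; st=status.sense()
R0=Ro.from_euler('xyz',st["tcp_rot"],degrees=True)
print(s["mtx"].round(1).tolist(),"cam in tool",R0.inv().apply(c-st["tool_pos"]).round(1),"axis in tool",R0.inv().apply(s["R"][2]).round(2))
togo([490,60,300],70)
E
```

```text
[[325.2, 0.0, 280.3], [0.0, 325.2, 209.0], [0.0, 0.0, 1.0]] cam in tool [  83.4    0.7 -142.3] axis in tool [-0.33 -0.    0.95]
togo cm [-46.44 -43.19  -6.89] rad [-1.000e-03  1.000e-03  1.695e+00] t 0.15
```

```bash
python3 -m handwheel '{"series": [[[-46.4,-43.2,-6.9,0,0,1.695,1],[-46.4,-43.2,-6.9,0,0,1.695,1],[-46.4,-43.2,-6.9,0,0,1.695,1],[-46.4,-43.2,-6.9,0,0,1.695,1],[-46.4,-43.2,-6.9,0,0,1.695,1],[-46.4,-43.2,-6.9,0,0,1.695,1],[-46.4,-43.2,-6.9,0,0,1.695,1],[-46.4,-43.2,-6.9,0,0,1.695,1],[-46.4,-43.2,-6.9,0,0,1.695,1],[-46.4,-43.2,-6.9,0,0,1.695,0.4],[-46.4,-43.2,-6.9,0,0,1.695,0.4],[-46.4,-43.2,-6.9,0,0,1.695,0.4]]]}' 30; python3 - <<'E'
from h import *
s=eyes.snapshot("wrist"); np.savez("w1.npz",**s)
print(status.sense()["tool_pos"],status.sense()["tcp_rot"])
cv2.imwrite("pics/w1.png",s["img"][:,:,::-1])
togo([490,60,300],70)
E
```

```text
time: 1.65
tool_pos: [489.7, 59.9, 299.9]
tcp_rot: [-179.9, 0.0, 69.9]
ft_force: [-0.6, 1.8, -0.1]
finger_gap: 34.4
grip_force: 0.0
[489.31935231  60.82000725 299.8637085 ] [-1.79931011e+02 -7.98355850e-03  6.99882300e+01]
togo cm [-0.05  0.09 -0.01] rad [-0.001 -0.    -0.   ] t 1.7
```

View pics/w1.png

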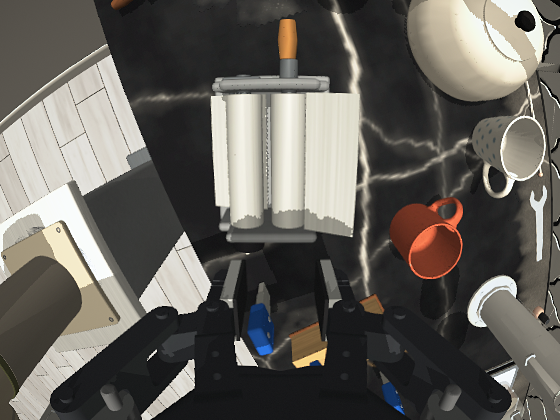

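The wrist view shows the roller from above: front roller at cols 229–264, rear roller at cols 272–305, nip at about col 268, rows 93–228. The crank is at the top (+y) and the feed plate on the right (+x). Next I'll fit the edges.

```bash
python3 - <<'E'
from h import *
s=dict(np.load("w1.npz")); g=cv2.cvtColor(s["img"],cv2.COLOR_RGB2GRAY).astype(float)
for r0 in(110,160,200): print(r0,g[r0-2:r0+3,220:312].mean(0).round().astype(int).tolist())
print(g[84:104,245].astype(int).tolist(), g[210:245,245].astype(int).tolist(),g[84:104,290].astype(int).tolist(), g[210:245,290].astype(int).tolist())
E
```

```text
110 [229, 231, 233, 232, 233, 220, 145, 156, 176, 190, 196, 203, 210, 217, 221, 225, 228, 232, 235, 237, 240, 242, 242, 240, 235, 232, 230, 230, 230, 230, 224, 219, 212, 208, 204, 196, 189, 177, 163, 156, 140, 105, 130, 152, 148, 143, 113, 154, 182, 189, 120, 133, 148, 161, 174, 187, 193, 199, 205, 212, 217, 221, 225, 229, 234, 237, 240, 243, 246, 246, 245, 240, 235, 233, 231, 230, 230, 225, 220, 210, 209, 203, 193, 185, 164, 144, 223, 222, 221, 221, 222, 224]
160 [233, 231, 232, 236, 236, 235, 233, 205, 154, 175, 191, 200, 207, 214, 219, 222, 227, 231, 235, 237, 238, 238, 239, 239, 238, 233, 230, 228, 228, 228, 227, 223, 216, 205, 205, 200, 189, 184, 169, 156, 147, 129, 85, 157, 150, 151, 167, 119, 175, 186, 181, 107, 152, 167, 180, 191, 199, 205, 212, 216, 220, 224, 229, 234, 237, 240, 241, 241, 241, 242, 240, 234, 229, 228, 227, 227, 226, 221, 214, 206, 203, 195, 185, 172, 141, 179, 230, 225, 223, 224, 228, 229]
200 [235, 234, 232, 232, 233, 236, 235, 234, 237, 197, 171, 187, 200, 207, 214, 219, 223, 227, 232, 236, 238, 239, 238, 239, 239, 238, 233, 229, 228, 227, 225, 224, 222, 216, 205, 202, 198, 185, 178, 164, 150, 136, 114, 96, 156, 153, 156, 155, 135, 185, 177, 133, 152, 171, 184, 195, 202, 209, 215, 220, 223, 227, 232, 237, 238, 239, 240, 240, 240, 239, 236, 231, 228, 227, 225, 224, 222, 218, 207, 201, 197, 186, 174, 151, 161, 233, 226, 224, 226, 229, 230, 228]
[162, 151, 142, 134, 124, 75, 62, 73, 96, 110, 226, 236, 233, 232, 233, 232, 232, 233, 233, 233] [238, 238, 238, 239, 241, 210, 151, 156, 159, 161, 160, 161, 162, 161, 161, 161, 162, 165, 123, 70, 66, 66, 68, 77, 90, 101, 106, 110, 112, 113, 104, 99, 60, 30, 28] [157, 148, 140, 130, 98, 62, 76, 76, 125, 161, 244, 247, 245, 244, 245, 245, 245, 245, 245, 245] [161, 154, 156, 156, 156, 157, 156, 157, 156, 156, 156, 156, 156, 156, 156, 155, 156, 157, 117, 65, 69, 69, 70, 80, 92, 103, 108, 112, 116, 114, 106, 102, 68, 30, 24]
```

```bash
python3 - <<'E'
from h import *
s=dict(np.load("w1.npz"))
def mid(a,b,row):
    c,d=ray(s,[[a,row],[b,row]],True); d/=np.linalg.norm(d,axis=1)[:,None]; m=d.sum(0); p=c+m*(85-c[2])/m[2]
    return p
F=[(225.7,261.2,110),(227.3,262.3,160),(229,263.3,200)]
B=[(269.9,305.2,110),(270.8,304.6,160),(271.3,303.6,200)]
f=np.array([mid(*q) for q in F]);b=np.array([mid(*q) for q in B])
for q in(f,b):
    v=q[0]-q[2]; print(q.round(1).tolist(),"yaw",np.degrees(np.arctan2(-v[0],v[1])))
v=(f[0]-f[2]+b[0]-b[2]);yaw=np.arctan2(-v[0],v[1]);ex=np.array([np.cos(yaw),np.sin(yaw),0]);ey=np.array([-np.sin(yaw),np.cos(yaw),0])
print("yaw",np.degrees(yaw),"axis distance",(b-f)@ex,"x of axes",f@ex,b@ex)
# ends: cheeks inner at y +-78 / roller ends; ends seen at rows 93.5 & 228.5 (top cheek edge 112) 
e=plane(s,[[247,94],[289,94]],105,True)@ey; e2=plane(s,[[245,216],[290,228]],105,True)@ey
print("y ends",e,e2, "cheek edge112", plane(s,[[290,228]],112,True)@ey)
xn=(b@ex).mean()-20
np.savez("roll.npz",yaw=yaw,xn=xn); print("xn",xn,"nip at y",[ (xn*ex+yy*ey).round(1)[:2] for yy in((e.mean()+e2[0])/2,)])
E
```

```text
[[478.6, 144.2, 85.0], [459.6, 91.5, 85.0], [443.6, 47.4, 85.0]] yaw -19.849148764823834
[[523.4, 127.3, 85.0], [504.5, 74.8, 85.0], [488.4, 30.9, 85.0]] yaw -19.944043070468467
yaw -19.896501137644197 axis distance [47.89346224 47.90555799 47.72331487] x of axes [400.91919688 401.03925618 401.00427057] [448.81265913 448.94481417 448.72758544]
y ends [315.42732328 314.84809461] [183.17188635 168.61710183] cheek edge112 [171.50712739]
xn 428.82835291342417 nip at y [array([488. ,  88.3])]
```

```bash
python3 - <<'E'
from h import *
togo([500,-315,260],98)
E
```

```text
togo cm [-34.95  13.87   3.96] rad [-0.001 -0.    -0.489] t 1.7
```

```bash
python3 -m handwheel '{"series": [[[-35,13.9,4,0,0,-0.49,0.4],[-35,13.9,4,0,0,-0.49,0.4],[-35,13.9,4,0,0,-0.49,0.4],[-35,13.9,4,0,0,-0.49,0.4],[-35,13.9,4,0,0,-0.49,0.4],[-35,13.9,4,0,0,-0.49,0.4],[-35,13.9,4,0,0,-0.49,0.4],[-35,13.9,4,0,0,-0.49,0.4],[-35,13.9,4,0,0,-0.49,0.4]]]}'; python3 - <<'E'
from h import *
s=eyes.snapshot("wrist"); np.savez("w2.npz",**s)
cv2.imwrite("pics/w2.png",s["img"][:,:,::-1])
for c in("yellow","green","blue"):
    for b in blobs(s["img"],c,100): print(c,b[0].round(1),b[1],[np.round(q,1) for q in b[2]],plane(s,b[2][0],116,True).round(1),(lambda q:[np.linalg.norm(q[0]-q[1]).round(1),np.linalg.norm(q[1]-q[2]).round(1)])(plane(s,cv2.boxPoints(b[2]),116,True)))
E
```

```text
time: 2.82
tool_pos: [501.3, -313.9, 260.6]
tcp_rot: [180.0, -0.0, 98.2]
ft_force: [-0.4, 1.7, 0.6]
finger_gap: 34.3
grip_force: 0.0
yellow [329.9 117.2] 834 [array([329.8, 117.5]), array([39.7, 22.5]), np.float64(88.0)] [[ 535.3 -238.   116. ]] [np.float64(19.9), np.float64(35.5)]
green [275.7 118.4] 673 [array([275.7, 118.5]), array([39.3, 17.6]), np.float64(88.0)] [[ 488.6 -246.1  116. ]] [np.float64(15.3), np.float64(34.9)]
blue [198.5   4.5] 257 [array([196.5,   5.5]), array([11., 29.]), np.float64(90.0)] [[ 404.3 -150.7  116. ]] [np.float64(27.0), np.float64(10.8)]
blue [222.4 120.1] 809 [array([222.9, 120.4]), array([38.7, 22.6]), np.float64(85.9)] [[ 442.4 -253.6  116. ]] [np.float64(20.2), np.float64(34.5)]
blue [309.8 247.8] 1224 [array([311., 250.]), array([62., 24.]), np.float64(90.0)] [[ 540.3 -366.4  116. ]] [np.float64(22.9), np.float64(69.0)]
```

View pics/w2.png

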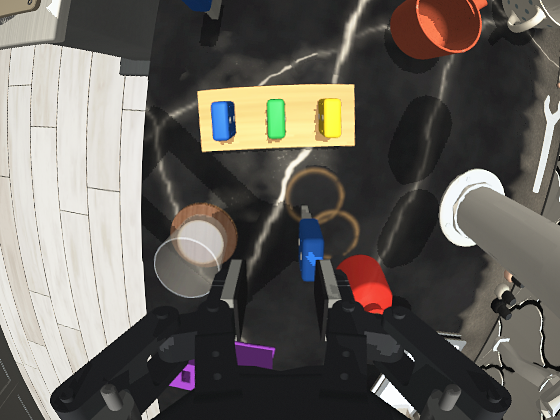

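The three stand grips are at blue (222,120), green (276,118) and yellow (330,118). At the 116 mm plane green measures 15x35 mm, which is right, and spacing is about 49.5 mm with the stand yaw about 9°. Now to yellow.

```bash
python3 - <<'E'
from h import *
togo([538,-238.2,86],99)
E
```

```text
togo cm [ 6.97  4.69 17.48] rad [ 0.001 -0.    -0.014] t 2.875
```

```bash
python3 -m handwheel '{"series": [[[3.5,2.3,4,0,0,-0.014,0.42],[7,4.7,8,0,0,-0.014,0.42],[7,4.7,10,0,0,-0.014,0.42],[7,4.7,10,0,0,-0.014,0.42],[7,4.7,10,0,0,-0.014,0.42]]]}'; python3 - <<'E'
from h import *
togo([538,-238.2,86],99)
s=eyes.snapshot("wrist")
for b in blobs(s["img"],"yellow",100): print(b[0],b[1],plane(s,b[2][0],116,True),plane(s,cv2.boxPoints(b[2]),116,True).round(0).tolist())
E
```

```text
time: 3.5
tool_pos: [538.0, -240.9, 162.2]
tcp_rot: [179.9, 0.1, 98.9]
ft_force: [-0.6, 0.2, 1.1]
finger_gap: 35.9
grip_force: 0.0
togo cm [0.28 0.02 7.62] rad [ 0.002  0.002 -0.002] t 3.5
[279.03101737 222.77853598] 1612 [[ 536.54418333 -230.73039203  116.        ]] [[526.0, -211.0, 116.0], [541.0, -208.0, 116.0], [548.0, -253.0, 116.0], [532.0, -255.0, 116.0]]
```

```bash
python3 -m handwheel '{"series": [[[0.2,0,3,0,0,0,0.42],[0.2,0,6,0,0,0,0.42],[0.2,0,7.6,0,0,0,0.42],[0.2,0,7.6,0,0,0,0.42],[0.2,0,7.6,0,0,0,0],[0.2,0,7.6,0,0,0,0],[0.2,0,7.6,0,0,0,0],[0.2,0,7.6,0,0,0,0]]]}' 40; python3 -c "
from h import *
togo([538,-238.2,86],99);s=status.sense();print(s['wrist_torque'],s['finger_gap'],s['grip_force'])"
```

```text
time: 4.55
tool_pos: [538.1, -238.9, 86.1]
tcp_rot: [179.9, 0.1, 98.9]
ft_force: [-1.8, -0.5, 5.7]
finger_gap: 15.5
grip_force: 42.4
togo cm [ 0.07 -0.    0.01] rad [ 0.002  0.002 -0.002] t 4.55
[-0.05757402  0.09096386 -0.01003522] 15.49048408482692 42.41943418979645
```

```bash
python3 -m handwheel '{"series": [[[0,0,-4,0,0,0,0],[0,0,-9,0,0,0,0],[0,0,-14,0,0,0,0],[0,0,-14,0,0,0,0]]]}'; python3 -c "
from h import *
togo([481.7,83,195],70.1);s=status.sense();print(s['finger_gap'],s['grip_force'])"
```

```text
time: 5.05
tool_pos: [539.8, -239.6, 230.7]
tcp_rot: [179.5, 0.4, 98.9]
ft_force: [0.8, 0.9, -1.1]
finger_gap: 15.4
grip_force: 41.7
togo cm [32.79 -0.78  3.36] rad [0.009 0.004 0.502] t 5.05
15.436466599363767 41.66667401790619
```

```bash
python3 -m handwheel '{"series": [[[6,-0.2,0,0,0,0.1,0],[12,-0.4,0,0,0,0.2,0],[18,-0.6,0,0,0,0.3,0],[24,-0.8,0,0,0,0.4,0],[30,-0.8,0,0,0,0.5,0],[32.8,-0.8,1,0,0,0.502,0],[32.8,-0.8,2,0,0,0.502,0],[32.8,-0.8,2,0,0,0.502,0],[32.8,-0.8,2,0,0,0.502,0],[32.8,-0.8,2,0,0,0.502,0]]]}'; python3 - <<'E'
from h import *
togo([481.7,83,160],70.1)
s=eyes.snapshot("wrist"); np.savez("w3.npz",**s); cv2.imwrite("pics/w3.png",cv2.resize(s["img"][100:360,150:410,::-1],None,fx=2.2,fy=2.2))
s=eyes.snapshot("side"); cv2.imwrite("pics/s3.png",s["img"][:,:,::-1])
E
```

```text
time: 6.3
tool_pos: [479.0, 83.8, 204.7]
tcp_rot: [180.0, -0.0, 70.0]
ft_force: [-0.3, -0.2, -0.9]
finger_gap: 15.3
grip_force: 41.5
togo cm [0.02 0.28 4.47] rad [ 0.001 -0.    -0.001] t 6.3
```

View pics/w3.png

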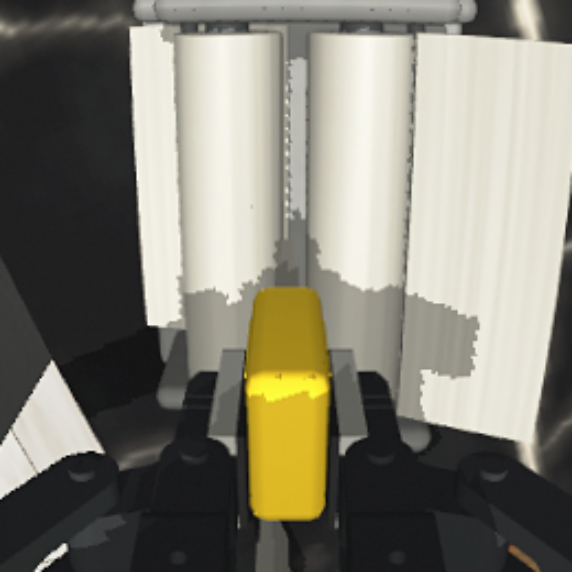

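The view shows the yellow grip held between the fingers (about col 281 in the full image), with the nip slit just beyond it at cols 278–290. Next I'll re-measure the nip from here.

```bash
python3 - <<'E'
from h import *
s=dict(np.load("w3.npz")); g=cv2.cvtColor(s["img"],cv2.COLOR_RGB2GRAY).astype(float)
for r0 in(125,150,175): print(r0,g[r0-1:r0+2,222:348].mean(0).round().astype(int).tolist())
E
```

```text
125 [235, 236, 236, 235, 235, 239, 221, 155, 150, 165, 178, 191, 196, 201, 207, 212, 217, 220, 224, 226, 228, 231, 233, 235, 237, 239, 241, 243, 245, 246, 245, 243, 240, 237, 237, 236, 235, 234, 234, 234, 232, 228, 224, 219, 217, 217, 212, 206, 199, 194, 187, 170, 165, 160, 151, 114, 107, 156, 133, 106, 113, 113, 118, 132, 131, 127, 110, 97, 106, 134, 147, 155, 164, 173, 183, 191, 196, 200, 205, 209, 214, 218, 220, 223, 226, 229, 231, 233, 237, 238, 241, 242, 245, 246, 248, 248, 247, 245, 241, 239, 238, 236, 235, 234, 234, 232, 228, 223, 217, 216, 212, 205, 200, 190, 171, 163, 138, 168, 231, 225, 225, 226, 226, 226, 227, 227]
150 [234, 236, 238, 237, 236, 235, 238, 217, 148, 158, 172, 185, 194, 200, 205, 211, 215, 219, 222, 225, 229, 231, 233, 235, 237, 239, 241, 243, 244, 245, 244, 243, 240, 237, 235, 235, 234, 233, 233, 233, 232, 227, 224, 220, 213, 214, 213, 204, 197, 193, 187, 171, 162, 159, 148, 115, 109, 156, 148, 125, 192, 189, 187, 188, 187, 189, 178, 120, 110, 140, 151, 160, 169, 178, 187, 194, 199, 204, 208, 212, 216, 219, 222, 224, 228, 231, 233, 235, 238, 240, 242, 244, 246, 246, 247, 246, 245, 241, 238, 236, 235, 234, 232, 233, 233, 228, 223, 218, 213, 213, 206, 198, 190, 171, 145, 114, 157, 225, 228, 226, 225, 226, 226, 228, 228, 230]
175 [234, 236, 237, 239, 238, 236, 237, 241, 210, 154, 163, 178, 190, 198, 203, 208, 214, 218, 221, 224, 227, 230, 233, 235, 237, 239, 241, 241, 242, 243, 243, 242, 241, 238, 233, 233, 233, 232, 233, 232, 232, 228, 224, 220, 213, 212, 212, 205, 196, 192, 186, 172, 161, 157, 144, 115, 111, 166, 192, 159, 188, 186, 184, 184, 182, 185, 174, 96, 118, 148, 155, 166, 176, 184, 191, 198, 202, 206, 211, 215, 219, 222, 224, 227, 230, 233, 236, 238, 240, 242, 244, 245, 245, 245, 245, 244, 241, 236, 234, 233, 232, 232, 232, 231, 228, 222, 217, 213, 211, 204, 196, 189, 172, 162, 144, 125, 237, 229, 227, 226, 227, 228, 229, 230, 231, 230]
```

```bash
python3 - <<'E'
from h import *
s=dict(np.load("w3.npz"));q=np.load("roll.npz");yaw=float(q["yaw"]);ex=np.array([np.cos(yaw),np.sin(yaw),0])
def mid(a,b,row):
    c,d=ray(s,[[a,row],[b,row]],True); d/=np.linalg.norm(d,axis=1)[:,None]; m=d.sum(0); return (c+m*(85-c[2])/m[2])
f=[mid(*k) for k in((228.6,278,125),(229.4,278.3,150),(230.2,278.4,175))];b=[mid(*k) for k in((289.3,338.9,125),(289.2,338.0,150),(289.0,337.3,175))]
f,b=np.array(f),np.array(b);v=f[0]-f[2]+b[0]-b[2];print(np.degrees(np.arctan2(-v[0],v[1])))
print(f@ex,b@ex,(b-f)@ex,"xn",(b@ex).mean()-20,"was",q["xn"])
st=status.sense();print("tcp x",st["tool_pos"]@ex, st["tool_pos"],"gap mid",((f+b)@ex).mean()/2)
E
```

```text
-19.881722963175868
[401.12052843 401.20545712 401.12695936] [449.85771543 449.79244434 449.87270609] [48.73718701 48.58698722 48.74574673] xn 429.84095528700374 was 428.82835291342417
tcp x 421.70277259227043 [478.87730849  84.00813655 204.64474275] gap mid 425.49596846039367
```

```bash
python3 -m handwheel '{"series": [[[0,0.2,2,0,0,0,0],[0,0.36,3.5,0,0,0,0],[0,0.36,3.5,0,0,0,0],[0,0.36,3.5,0,0,0,0],[0,0.36,4.2,0,0,0,0],[0,0.36,4.7,0,0,0,0],[0,0.36,5.2,0,0,0,0],[0,0.36,5.2,0,0,0,0]]]}'; python3 -c "
from h import *
togo([481.7,83,136],70.1);s=status.sense();print(s['ft_force'],s['tool_pos']@[.9403,-.3403,0])"
```

```text
time: 7.4
tool_pos: [481.5, 83.4, 151.7]
tcp_rot: [-179.9, 0.0, 70.1]
ft_force: [-0.4, -0.4, -0.9]
finger_gap: 15.5
grip_force: 41.6
togo cm [-0.03  0.03  1.57] rad [-0.001  0.     0.   ] t 7.4
[-0.42589637 -0.35071422 -0.87284215] 424.3641261654777
```

```bash
python3 -m handwheel '{"series": [[[0,0.08,0.3,0,0,0,0],[0,0.08,0.6,0,0,0,0],[0,0.08,0.9,0,0,0,0],[0,0.08,1.2,0,0,0,0],[0,0.08,1.4,0,0,0,0],[0,0.08,1.6,0,0,0,0],[0,0.08,1.8,0,0,0,0],[0,0.08,2.0,0,0,0,0],[0,0.08,2.0,0,0,0,0]]]}'; python3 -c "
from h import *
s=status.sense();print(s['ft_force'],s['tool_pos'],s['tool_pos']@[.9403,-.3403,0],s['wrist_torque'])"
```

```text
time: 8.52
tool_pos: [482.5, 83.1, 132.1]
tcp_rot: [-180.0, 0.0, 70.1]
ft_force: [0.7, 0.6, -1.2]
finger_gap: 15.2
grip_force: 41.6
[ 0.67123063  0.60749983 -1.22401035] [482.52171041  83.1098962  132.05974665] 425.4328666221108 [ 0.06617902 -0.04385399 -0.02953175]
```

```bash
python3 -m handwheel '{"series": [[[0,0,0.2,0,0,0,0],[0,0,0.4,0,0,0,0],[0,0,0.6,0,0,0,0],[0,0,0.8,0,0,0,0],[0,0,1.0,0,0,0,0],[0,0,1.2,0,0,0,0],[0,0,1.4,0,0,0,0],[0,0,1.5,0,0,0,0],[0,0,1.5,0,0,0,0]]]}'; python3 -c "
from h import *
s=status.sense();print(s['ft_force'],s['tool_pos'],s['tool_pos']@[.9403,-.3403,0],s['wrist_torque'])"
```

```text
time: 9.65
tool_pos: [482.6, 83.1, 117.2]
tcp_rot: [-180.0, 0.0, 70.1]
ft_force: [-0.3, 0.1, -1.2]
finger_gap: 15.2
grip_force: 41.6
[-0.2818471   0.08728524 -1.2190741 ] [482.6189263   83.13406201 117.19800603] 425.51605509994414 [ 0.02854328 -0.0071168   0.01666184]
```

No contact force, and the step went 12 mm below the nip, so yellow slides through. I'll hang it back.

```bash
python3 -m handwheel '{"series": [[[0,0,-3,0,0,0,0],[0,0,-7,0,0,0,0],[0,0,-11,0,0,0,0],[0,0,-11,0,0,0,0]]]}'; python3 -c "
from h import *
togo([538.1,-238.8,228],98.9)"
```

```text
time: 10.15
tool_pos: [485.0, 83.3, 231.7]
tcp_rot: [179.6, -0.2, 70.1]
ft_force: [0.5, 0.3, -0.8]
finger_gap: 15.2
grip_force: 41.7
togo cm [-28.49  15.94   0.39] rad [ 0.008 -0.001 -0.502] t 10.15
```

```bash
python3 -m handwheel '{"series": [[[-5,2.8,0,0,0,-0.09,0],[-10,5.7,0,0,0,-0.18,0],[-15,8.6,0,0,0,-0.27,0],[-20,11.4,0,0,0,-0.36,0],[-25,14.3,0,0,0,-0.45,0],[-28.4,16.2,0,0,0,-0.502,0],[-28.4,16.2,0,0,0,-0.502,0],[-28.4,16.2,3,0,0,-0.502,0],[-28.4,16.2,5,0,0,-0.502,0],[-28.4,16.2,5,0,0,-0.502,0],[-28.4,16.2,5,0,0,-0.502,0]]]}'; python3 -c "
from h import *
togo([538.1,-238.8,87],98.9)"
```

```text
time: 11.52
tool_pos: [538.7, -238.7, 178.0]
tcp_rot: [180.0, 0.0, 98.9]
ft_force: [0.5, -0.3, -0.9]
finger_gap: 15.4
grip_force: 41.6
togo cm [-0.   -0.07  9.1 ] rad [0. 0. 0.] t 11.525
```

```bash
python3 -m handwheel '{"series": [[[0,-0.06,2,0,0,0,0],[0,-0.06,4,0,0,0,0],[0,-0.06,5.5,0,0,0,0],[0,-0.06,7,0,0,0,0],[0,-0.06,8.2,0,0,0,0],[0,-0.06,8.7,0,0,0,0],[0,-0.06,9.0,0,0,0,0],[0,-0.06,9.0,0,0,0,0],[0,-0.06,9.0,0,0,0,0]]]}'; python3 -c "
from h import *
s=status.sense();print(s['ft_force'],s['tool_pos'])"
```

```text
time: 12.65
tool_pos: [538.3, -239.3, 88.0]
tcp_rot: [179.9, 0.0, 98.9]
ft_force: [-0.4, 0.6, 0.3]
finger_gap: 15.4
grip_force: 41.6
[-0.37260133  0.57362204  0.29063782] [ 538.25384248 -239.34791448   87.96580237]
```

```bash
python3 -m handwheel '{"series": [[[0,0,0.1,0,0,0,0],[0,0,0.15,0,0,0,0],[0,0,0.15,0,0,0,0.42],[0,0,0.15,0,0,0,0.42],[0,0,0.15,0,0,0,0.42],[0,0,-2,0,0,0,0.42],[0,0,-5,0,0,0,0.42],[0,-3.3,-7,0,0,0,0.42],[0,-6.6,-7,0,0,0,0.42],[0,-10,-7,0,0,0,0.42],[0,-10,-7,0,0,0,0.42],[0,-10,-7,0,0,0,0.42]]]}'; python3 - <<'E'
from h import *
s=eyes.snapshot("wrist");np.savez("w4.npz",**s)
for c in("blue","yellow"):
  for b in blobs(s["img"],c,300): print(c,b[0],b[1],plane(s,b[2][0],116,True),plane(s,cv2.boxPoints(b[2]),116,True).round(0).tolist())
cv2.imwrite("pics/w4.png",s["img"][:,:,::-1])
togo([439.5,-254.2,86],98.9)
E
```

```text
time: 14.15
tool_pos: [439.6, -254.7, 157.6]
tcp_rot: [179.9, 0.0, 98.9]
ft_force: [0.6, 0.6, 0.1]
finger_gap: 35.6
grip_force: 0.0
blue [237.62021319  26.96762732] 2533 [[ 397.07362872 -131.7077495   116.        ]] [[383.0, -148.0, 116.0], [383.0, -112.0, 116.0], [411.0, -114.0, 116.0], [410.0, -150.0, 116.0]]
blue [277.92818016 229.01582471] 1643 [[ 437.50921038 -246.75683187  116.        ]] [[427.0, -226.0, 116.0], [441.0, -224.0, 116.0], [449.0, -269.0, 116.0], [433.0, -272.0, 116.0]]
blue [377.79936306 380.69267516] 628 [[ 545.98777196 -375.25715771  116.        ]] [[527.0, -350.0, 116.0], [547.0, -349.0, 116.0], [569.0, -406.0, 116.0], [545.0, -405.0, 116.0]]
yellow [418.73431058 225.58909757] 2183 [[ 528.00154145 -232.24761667  116.        ]] [[516.0, -255.0, 116.0], [509.0, -212.0, 116.0], [541.0, -210.0, 116.0], [550.0, -256.0, 116.0]]
togo cm [ 0.04 -0.03  7.16] rad [ 0.001  0.    -0.   ] t 14.2
```

View pics/w4.png

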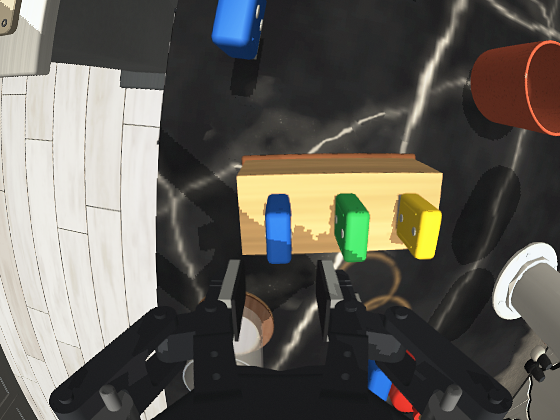

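Yellow is hanging in its slot again at (418,226), and the small blue leaf at (278,229) is centred between the fingers. Grasping blue.

```bash
python3 -m handwheel '{"series": [[[0,-0.06,3,0,0,0,0.42],[0,-0.06,6,0,0,0,0.42],[0,-0.06,7.1,0,0,0,0.42],[0,-0.06,7.1,0,0,0,0.42],[0,-0.06,7.1,0,0,0,0],[0,-0.06,7.1,0,0,0,0],[0,-0.06,7.1,0,0,0,0],[0,-0.06,7.1,0,0,0,0]]]}' 40; python3 -m handwheel '{"series": [[[0,0,-4,0,0,0,0],[0,0,-9,0,0,0,0],[0,0,-14,0,0,0,0],[0,0,-14,0,0,0,0],[0,0,-14,0,0,0,0]]]}';python3 -c "
from h import *
togo([482.3,83.3,205],70.1)"
```

```text
time: 15.2
tool_pos: [439.4, -255.3, 87.7]
tcp_rot: [179.9, 0.1, 98.9]
ft_force: [-0.5, 0.3, 5.0]
finger_gap: 15.3
grip_force: 42.7
time: 15.82
tool_pos: [438.2, -254.5, 225.7]
tcp_rot: [-180.0, -0.0, 98.9]
ft_force: [0.5, -0.2, -0.9]
finger_gap: 14.8
grip_force: 41.8
togo cm [32.69  9.57  2.08] rad [-0.    -0.     0.502] t 15.825
```

```bash
python3 -m handwheel '{"series": [[[6,1.7,0,0,0,0.1,0],[12,3.5,0,0,0,0.2,0],[18,5.2,0,0,0,0.3,0],[24,7,0,0,0,0.4,0],[30,8.7,0,0,0,0.5,0],[32.7,9.5,1,0,0,0.502,0],[32.7,9.5,3,0,0,0.502,0],[32.7,9.5,4,0,0,0.502,0],[32.7,9.5,4,0,0,0.502,0],[32.7,9.5,4,0,0,0.502,0]]]}'; python3 -c "
from h import *
togo([482.4,83.2,162],70.1);s=status.sense();print(s['tool_pos']@[.9403,-.3403,0])"
```

```text
time: 17.08
tool_pos: [481.9, 82.6, 186.6]
tcp_rot: [180.0, -0.0, 70.1]
ft_force: [-0.7, -0.0, -0.7]
finger_gap: 15.1
grip_force: 41.7
togo cm [0.07 0.02 2.46] rad [ 0.    -0.    -0.001] t 17.075
425.05396325396833
```

```bash
python3 -m handwheel '{"series": [[[0.07,0.03,1,0,0,0,0],[0.07,0.03,1.6,0,0,0,0],[0.07,0.03,1.9,0,0,0,0],[0.07,0.03,2.2,0,0,0,0],[0.07,0.03,2.5,0,0,0,0],[0.07,0.03,2.5,0,0,0,0]]]}'; python3 -c "
from h import *
s=status.sense();print(s['ft_force'],s['tool_pos'],s['tool_pos']@[.9403,-.3403,0],s['wrist_torque'])"
```

```text
time: 17.82
tool_pos: [482.2, 83.7, 161.1]
tcp_rot: [-180.0, 0.0, 70.1]
ft_force: [0.2, 0.5, -0.8]
finger_gap: 15.6
grip_force: 41.7
[ 0.1539069   0.4624933  -0.77569556] [482.22227302  83.66238181 161.0790587 ] 424.9632947885324 [-0.01324347 -0.01504762 -0.07634288]
```

```bash
python3 -m handwheel '{"series": [[[0,0,0.2,0,0,0,0],[0,0,0.4,0,0,0,0],[0,0,0.6,0,0,0,0],[0,0,0.8,0,0,0,0],[0,0,1.0,0,0,0,0],[0,0,1.0,0,0,0,0]]]}'; python3 -c "
from h import *
s=status.sense();print(s['ft_force'],s['tool_pos'],s['tool_pos']@[.9403,-.3403,0],s['wrist_torque'])"
```

```text
time: 18.58
tool_pos: [482.2, 83.6, 151.1]
tcp_rot: [-180.0, 0.0, 70.1]
ft_force: [0.5, -0.4, -0.1]
finger_gap: 14.9
grip_force: 41.7
[ 0.48506369 -0.42182726 -0.05824842] [482.18865136  83.64778414 151.05380016] 424.936647933144 [0.01741931 0.02205984 0.00717051]
```

```bash
python3 -m handwheel '{"series": [[[0,0,0.3,0,0,0,0],[0,0,0.6,0,0,0,0],[0,0,0.9,0,0,0,0],[0,0,1.1,0,0,0,0],[0,0,1.2,0,0,0,0],[0,0,1.3,0,0,0,0],[0,0,1.3,0,0,0,0]]]}'; python3 -c "
from h import *
s=status.sense();print(s['ft_force'],s['tool_pos'],s['tool_pos']@[.9403,-.3403,0],s['wrist_torque'])"
```

```text
time: 19.45
tool_pos: [482.3, 83.7, 138.3]
tcp_rot: [-180.0, 0.0, 70.1]
ft_force: [-0.1, -0.3, -1.1]
finger_gap: 15.6
grip_force: 41.7
[-0.14517682 -0.33613555 -1.06895   ] [482.33734496  83.66099792 138.27890318] 425.07196787250194 [0.00606509 0.03645563 0.04545587]
```

```bash
python3 -m handwheel '{"series": [[[0,0,0.1,0,0,0,0],[0,0,0.2,0,0,0,0],[0,0,0.3,0,0,0,0],[0,0,0.3,0,0,0,0]]]}'; python3 -c "
from h import *
s=status.sense();print(s['ft_force'],s['tool_pos'],s['tool_pos']@[.9403,-.3403,0],s['wrist_torque'])"
```

```text
time: 19.95
tool_pos: [482.2, 83.7, 135.1]
tcp_rot: [-180.0, 0.0, 70.1]
ft_force: [0.3, 0.6, -1.6]
finger_gap: 15.2
grip_force: 41.7
[ 0.34233871  0.58789793 -1.55613872] [482.22176535  83.66842265 135.1380487 ] 424.9607617329785 [-0.00568912  0.05501176 -0.00533356]
```

```bash
python3 -m handwheel '{"series": [[[0,0,0.1,0,0,0,0],[0,0,0.2,0,0,0,0],[0,0,0.2,0,0,0,0]]]}'; python3 -c "
from h import *
s=status.sense();print(s['ft_force'],s['tool_pos'],s['tool_pos']@[.9403,-.3403,0],s['wrist_torque'])"
```

```text
time: 20.32
tool_pos: [482.3, 83.6, 133.2]
tcp_rot: [-180.0, 0.0, 70.1]
ft_force: [0.2, -0.7, 0.3]
finger_gap: 15.1
grip_force: 41.7
[ 0.21235765 -0.71793087  0.32014068] [482.26827288  83.64493342 133.17377965] 425.0124861493741 [ 0.02063378  0.03245103 -0.02453944]
```

```bash
python3 -m handwheel '{"series": [[[0,0,0.1,0,0,0,0],[0,0,0.1,0,0,0,0]]]}'; python3 -c "
from h import *
s=status.sense();print(s['ft_force'],s['tool_pos'],s['tool_pos']@[.9403,-.3403,0],s['wrist_torque'])"
```

```text
time: 20.58
tool_pos: [482.3, 83.7, 132.2]
tcp_rot: [-180.0, 0.0, 70.1]
ft_force: [0.4, 0.1, -1.1]
finger_gap: 15.5
grip_force: 41.6
[ 0.35097281  0.1187679  -1.08555078] [482.28402955  83.65978087 132.20600482] 425.02224955746453 [-0.03551508  0.04029301  0.02641408]
```

```bash
python3 -m handwheel '{"series": [[[0,0,0.1,0,0,0,0],[0,0,0.15,0,0,0,0],[0,0,0.15,0,0,0,0]]]}'; python3 -c "
from h import *
s=status.sense();print(s['ft_force'],s['tool_pos'],s['tool_pos']@[.9403,-.3403,0],s['wrist_torque'])"
```

```text
time: 20.95
tool_pos: [482.2, 83.7, 130.7]
tcp_rot: [-180.0, 0.0, 70.1]
ft_force: [-0.8, 0.5, -0.3]
finger_gap: 15.5
grip_force: 41.7
[-0.75354315  0.4858601  -0.32521089] [482.22578448  83.68895383 130.66175913] 424.95755415714524 [0.06465395 0.1822081  0.01369002]
```

```bash
python3 -m handwheel '{"series": [[[0,0,0.1,0,0,0,0],[0,0,0.15,0,0,0,0],[0,0,0.15,0,0,0,0]]]}'; python3 -c "
from h import *
s=status.sense();print(s['ft_force'],s['tool_pos'],s['tool_pos']@[.9403,-.3403,0],s['wrist_torque'])"
```

```text
time: 21.32
tool_pos: [482.3, 83.6, 129.2]
tcp_rot: [-180.0, 0.0, 70.1]
ft_force: [-2.5, 0.7, -0.7]
finger_gap: 15.0
grip_force: 41.7
[-2.48248682  0.71731421 -0.67621873] [482.27078167  83.63691887 129.1689441 ] 425.0175725115403 [0.15306186 0.2049377  0.00906222]
```

A sideways force towards −x says only the rear roller is touching, so I'll shift that way and go on.

```bash
python3 -m handwheel '{"series": [[[0,-0.05,0,0,0,0,0],[0,-0.05,0,0,0,0,0]]]}'; python3 -c "
from h import *
s=status.sense();print(s['ft_force'],s['ft_force']@[.9403,-.3403,0],s['tool_pos'],s['tool_pos']@[.9403,-.3403,0],s['wrist_torque'])"
```

```text
time: 21.58
tool_pos: [482.1, 83.8, 129.4]
tcp_rot: [180.0, -0.0, 70.1]
ft_force: [-0.4, 0.4, -0.4]
finger_gap: 15.4
grip_force: 41.7
[-0.38917475  0.36704253 -0.3871824 ] -0.49084558760996855 [482.06028275  83.76776334 129.43442483] 424.77511400220095 [-0.00144716 -0.04072445  0.04698927]
```

```bash
python3 -m handwheel '{"series": [[[0,0,0.1,0,0,0,0],[0,0,0.15,0,0,0,0],[0,0,0.15,0,0,0,0]]]}'; python3 -c "
from h import *
s=status.sense();print(s['ft_force'],s['ft_force']@[.9403,-.3403,0],s['tool_pos'],s['tool_pos']@[.9403,-.3403,0],s['wrist_torque'])"
```

```text
time: 21.95
tool_pos: [481.9, 83.8, 127.8]
tcp_rot: [180.0, 0.0, 70.1]
ft_force: [0.4, 0.8, -1.8]
finger_gap: 15.5
grip_force: 41.7
[ 0.37536841  0.83222156 -1.82884929] 0.06975391895336852 [481.92183121  83.81188121 127.75488677] 424.62991471290917 [-0.03059336 -0.05830216  0.05874646]
```

```bash
python3 -m handwheel '{"series": [[[0,0,0.2,0,0,0,0],[0,0,0.4,0,0,0,0],[0,0,0.4,0,0,0,0]]]}'; python3 -c "
from h import *
s=status.sense();print(s['ft_force'],s['ft_force']@[.9403,-.3403,0],s['tool_pos'],s['tool_pos']@[.9403,-.3403,0],s['wrist_torque'])"
```

```text
time: 22.32
tool_pos: [481.9, 83.8, 123.6]
tcp_rot: [-180.0, 0.0, 70.1]
ft_force: [1.2, -0.2, -0.3]
finger_gap: 15.3
grip_force: 41.7
[ 1.23935757 -0.23052079 -0.2729907 ] 1.2438141503576718 [481.86729289  83.77124058 123.58661274] 424.592462338232 [ 0.01316547 -0.14417356  0.00259427]
```

```bash
python3 -m handwheel '{"series": [[[0,0,0.2,0,0,0,0],[0,0,0.4,0,0,0,0],[0,0,0.5,0,0,0,0],[0,0,0.5,0,0,0,0]]]}'; python3 - <<'E'
from h import *
s=status.sense();print(s['ft_force'],s['ft_force']@[.9403,-.3403,0],s['tool_pos'],s['tool_pos']@[.9403,-.3403,0],s['wrist_torque'])
s=eyes.snapshot("side"); cv2.imwrite("pics/s5.png",cv2.resize(s["img"][150:250,170:300,::-1],None,fx=5,fy=5,interpolation=2))
E
```

```text
time: 22.82
tool_pos: [481.9, 83.8, 118.7]
tcp_rot: [-180.0, 0.0, 70.1]
ft_force: [1.3, -0.6, -0.9]
finger_gap: 15.2
grip_force: 41.7
[ 1.32239872 -0.6276106  -0.89841745] 1.4570274004927108 [481.87368941  83.78726867 118.70431846] 424.59302262335257 [-0.06163805 -0.11038969 -0.03536535]
```

View pics/s5.png

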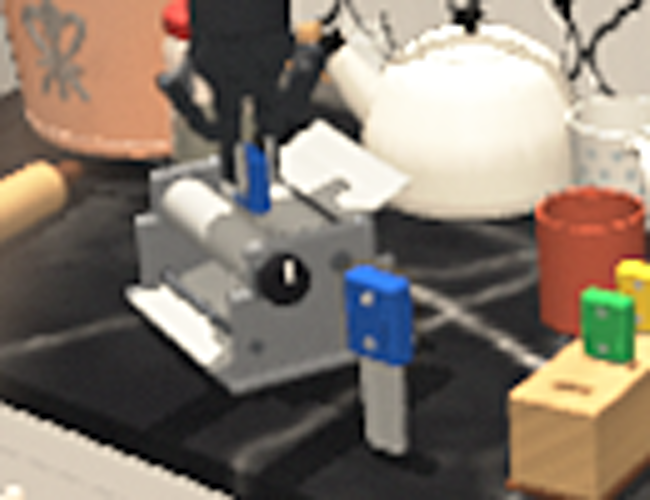

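Blue's thick part went through too: the grip sits right at the rollers in the crop at (255,180), with the step 12 mm below the nip. Both sideways contacts put the gap centre near 424.75, just over 8.4 mm wide. I'll hang blue back.

```bash
python3 -m handwheel '{"series": [[[0,0,-2,0,0,0,0],[0,0,-5,0,0,0,0],[0,0,-10.8,0,0,0,0],[0,0,-10.8,0,0,0,0],[0,0,-10.8,0,0,0,0]]]}'; python3 -m handwheel '{"series": [[[-6,1.3,0,0,0,-0.09,0],[-12,2.7,0,0,0,-0.18,0],[-18,4,0,0,0,-0.27,0],[-24,5.4,0,0,0,-0.36,0],[-30,6.7,0,0,0,-0.45,0],[-33.3,7.5,0,0,0,-0.502,0],[-33.3,7.5,0,0,0,-0.502,0],[-33.3,7.5,3,0,0,-0.502,0],[-33.3,7.5,5,0,0,-0.502,0],[-33.3,7.5,5,0,0,-0.502,0],[-33.3,7.5,5,0,0,-0.502,0]]]}'; python3 -c "
from h import *
togo([439.0,-255.1,87.7],98.9)"
```

```text
time: 23.5
tool_pos: [481.8, 83.9, 226.7]
tcp_rot: [180.0, -0.0, 70.1]
ft_force: [-0.8, -0.5, -1.0]
finger_gap: 15.1
grip_force: 41.7
time: 24.88
tool_pos: [439.4, -254.2, 177.0]
tcp_rot: [-180.0, -0.0, 98.9]
ft_force: [-0.2, 0.1, -0.2]
finger_gap: 15.7
grip_force: 41.6
togo cm [-0.09 -0.05  8.93] rad [-0. -0.  0.] t 24.875
```

```bash
python3 -m handwheel '{"series": [[[-0.06,-0.04,2,0,0,0,0],[-0.06,-0.04,4,0,0,0,0],[-0.06,-0.04,5.5,0,0,0,0],[-0.06,-0.04,7,0,0,0,0],[-0.06,-0.04,8.2,0,0,0,0],[-0.06,-0.04,8.7,0,0,0,0],[-0.06,-0.04,8.9,0,0,0,0],[-0.06,-0.04,8.9,0,0,0,0],[-0.06,-0.04,8.9,0,0,0,0]]]}'
```

```text
time: 26.0
tool_pos: [439.2, -255.7, 88.3]
tcp_rot: [180.0, 0.0, 98.9]
ft_force: [0.8, -0.6, -0.7]
finger_gap: 15.4
grip_force: 41.6
```

```bash
python3 -m handwheel '{"series": [[[0,0,0,0,0,0,0.42],[0,0,0,0,0,0,0.42],[0,0,0,0,0,0,0.42],[0,0,-2,0,0,0,0.42],[0,0,-5,0,0,0,0.42],[0,2.5,-7,0,0,0,0.42],[0,5,-7,0,0,0,0.42],[0,5,-7,0,0,0,0.42],[0,5,-7,0,0,0,0.42]]]}'; python3 - <<'E'
from h import *
s=eyes.snapshot("wrist");np.savez("w6.npz",**s);cv2.imwrite("pics/w6.png",s["img"][:,:,::-1])
for c in("blue","green","yellow"):
  for b in blobs(s["img"],c,300): print(c,b[0],b[1],plane(s,b[2][0],116,True),plane(s,cv2.boxPoints(b[2]),116,True).round(0).tolist())
togo([488.8,-246.5,86],98.9)
E
```

```text
time: 27.12
tool_pos: [487.6, -247.6, 157.3]
tcp_rot: [-179.9, -0.0, 98.9]
ft_force: [0.1, 0.4, -0.9]
finger_gap: 36.0
grip_force: 0.0
blue [161.40063547  29.10543039] 3462 [[ 400.49475307 -128.01627595  116.        ]] [[379.0, -145.0, 116.0], [380.0, -104.0, 116.0], [420.0, -111.0, 116.0], [419.0, -150.0, 116.0]]
blue [208.2648283  228.61654527] 1922 [[ 442.7468779  -246.68037817  116.        ]] [[430.0, -226.0, 116.0], [451.0, -223.0, 116.0], [455.0, -269.0, 116.0], [433.0, -273.0, 116.0]]
blue [315.44832606 348.29257642] 687 [[ 529.28617499 -331.89360704  116.        ]] [[517.0, -315.0, 116.0], [534.0, -313.0, 116.0], [543.0, -351.0, 116.0], [525.0, -353.0, 116.0]]
green [280.29358354 227.88317191] 1652 [[ 487.13563431 -238.53554691  116.        ]] [[476.0, -218.0, 116.0], [491.0, -216.0, 116.0], [499.0, -261.0, 116.0], [483.0, -263.0, 116.0]]
yellow [355.31926514 226.61271102] 2014 [[ 532.87045734 -231.33435858  116.        ]] [[525.0, -256.0, 116.0], [518.0, -211.0, 116.0], [540.0, -208.0, 116.0], [550.0, -254.0, 116.0]]
togo cm [0.09 0.16 7.12] rad [-0.001 -0.001 -0.   ] t 27.175
```

```bash
python3 -m handwheel '{"series": [[[0.06,0.08,3,0,0,0,0.42],[0.06,0.08,6,0,0,0,0.42],[0.06,0.08,7.1,0,0,0,0.42],[0.06,0.08,7.1,0,0,0,0.42],[0.06,0.08,7.1,0,0,0,0],[0.06,0.08,7.1,0,0,0,0],[0.06,0.08,7.1,0,0,0,0],[0.06,0.08,7.1,0,0,0,0]]]}' 40; python3 -m handwheel '{"series": [[[0,0,-4,0,0,0,0],[0,0,-9,0,0,0,0],[0,0,-14,0,0,0,0],[0,0,-14,0,0,0,0],[0,0,-14,0,0,0,0]]]}';python3 -c "
from h import *
togo([482.0,83.7,187],70.1)"
```

```text
time: 28.18
tool_pos: [489.5, -247.7, 88.2]
tcp_rot: [179.9, 0.1, 98.9]
ft_force: [-3.5, -0.5, 6.2]
finger_gap: 15.6
grip_force: 42.4
time: 28.8
tool_pos: [488.9, -246.9, 226.5]
tcp_rot: [180.0, -0.0, 98.9]
ft_force: [0.2, 0.1, -1.3]
finger_gap: 15.7
grip_force: 41.4
togo cm [32.77  4.42  3.95] rad [ 0.    -0.     0.502] t 28.8
```

```bash
python3 -m handwheel '{"series": [[[6,0.8,0,0,0,0.1,0],[12,1.6,0,0,0,0.2,0],[18,2.4,0,0,0,0.3,0],[24,3.2,0,0,0,0.4,0],[30,4,0,0,0,0.5,0],[32.8,4.4,1,0,0,0.502,0],[32.8,4.4,3,0,0,0.502,0],[32.8,4.4,4,0,0,0.502,0],[32.8,4.4,4,0,0,0.502,0],[32.8,4.4,4,0,0,0.502,0],[32.8,4.4,4,0,0,0.502,0]]]}'; python3 -c "
from h import *
togo([482.0,83.7,162],70.1);s=status.sense();print(s['tool_pos']@[.9403,-.3403,0])"
```

```text
time: 30.18
tool_pos: [482.3, 83.5, 187.6]
tcp_rot: [179.9, -0.0, 70.1]
ft_force: [-0.4, 0.4, -0.7]
finger_gap: 15.2
grip_force: 41.3
togo cm [ 0.01 -0.04  2.56] rad [ 0.001 -0.001 -0.   ] t 30.175
425.10987246904415
```

```bash
python3 -m handwheel '{"series": [[[0,-0.035,1,0,0,0,0],[0,-0.035,1.6,0,0,0,0],[0,-0.035,1.8,0,0,0,0],[0,-0.035,2.0,0,0,0,0],[0,-0.035,2.0,0,0,0,0]]]}'; python3 -c "
from h import *
s=status.sense();print(s['ft_force'],s['ft_force']@[.9403,-.3403,0],s['tool_pos'],s['tool_pos']@[.9403,-.3403,0],s['wrist_torque'])"
```

```text
time: 30.8
tool_pos: [481.4, 83.9, 166.7]
tcp_rot: [-180.0, 0.0, 70.1]
ft_force: [0.2, -0.2, -0.2]
finger_gap: 14.8
grip_force: 41.3
[ 0.15005924 -0.20789101 -0.17924332] 0.21184601484257645 [481.44021217  83.94459389 166.7311658 ] 424.13188620338957 [ 0.00780315  0.00507805 -0.00266113]
```

```bash
python3 -m handwheel '{"series": [[[0,0,0.2,0,0,0,0],[0,0,0.3,0,0,0,0],[0,0,0.4,0,0,0,0],[0,0,0.4,0,0,0,0]]]}'; python3 -c "
from h import *
s=status.sense();print(s['ft_force'],s['ft_force']@[.9403,-.3403,0],s['tool_pos'],s['tool_pos']@[.9403,-.3403,0],s['wrist_torque'])"
```

```text
time: 31.3
tool_pos: [481.4, 83.9, 162.7]
tcp_rot: [-180.0, 0.0, 70.1]
ft_force: [-0.4, -0.2, -1.1]
finger_gap: 15.7
grip_force: 41.3
[-0.35785852 -0.15090197 -1.0676366 ] -0.2851424274387084 [481.41157427  83.92398158 162.69765997] 424.1119723509283 [ 0.04485437  0.02145464 -0.01657962]
```

```bash
python3 -m handwheel '{"series": [[[0,0,0.15,0,0,0,0],[0,0,0.3,0,0,0,0],[0,0,0.3,0,0,0,0]]]}'; python3 -c "
from h import *
s=status.sense();print(s['ft_force'],s['ft_force']@[.9403,-.3403,0],s['tool_pos'],s['tool_pos']@[.9403,-.3403,0],s['wrist_torque'])"
```

```text
time: 31.68
tool_pos: [481.3, 83.9, 159.6]
tcp_rot: [-180.0, 0.0, 70.1]
ft_force: [-1.0, -0.2, -1.0]
finger_gap: 15.4
grip_force: 41.3
[-1.03640028 -0.23400707 -1.04844983] -0.89489457380889 [481.31455075  83.93178317 159.58323687] 424.0180862572775 [ 0.032549    0.00552    -0.03278899]
```

```bash
python3 -m handwheel '{"series": [[[0,0.06,0,0,0,0,0],[0,0.06,0,0,0,0,0],[0,0.06,0.15,0,0,0,0],[0,0.06,0.3,0,0,0,0],[0,0.06,0.3,0,0,0,0]]]}'; python3 -c "
from h import *
s=status.sense();print(s['ft_force'],s['ft_force']@[.9403,-.3403,0],s['tool_pos'],s['tool_pos']@[.9403,-.3403,0],s['wrist_torque'])"
```

```text
time: 32.3
tool_pos: [481.9, 83.7, 156.5]
tcp_rot: [-180.0, 0.0, 70.1]
ft_force: [0.1, -0.1, 0.5]
finger_gap: 15.5
grip_force: 41.3
[ 0.06753413 -0.05518128  0.4541454 ] 0.08228053279047218 [481.85929604  83.7115257  156.52211988] 424.60526386762274 [-0.0053255   0.03322281  0.00606835]
```

```bash
python3 -m handwheel '{"series": [[[0,0,0.15,0,0,0,0],[0,0,0.3,0,0,0,0],[0,0,0.3,0,0,0,0]]]}'; python3 -c "
from h import *
s=status.sense();print(s['ft_force'],s['ft_force']@[.9403,-.3403,0],s['tool_pos'],s['tool_pos']@[.9403,-.3403,0],s['wrist_torque'])"
```

```text
time: 32.67
tool_pos: [482.0, 83.7, 153.7]
tcp_rot: [-180.0, 0.0, 70.1]
ft_force: [0.1, -0.4, -1.7]
finger_gap: 15.3
grip_force: 41.3
[ 0.10364362 -0.44264284 -1.67454152] 0.24808745489644313 [482.01290602  83.69300482 153.68566481] 424.75600599058873 [-0.03570872 -0.07438656  0.0142096 ]
```

```bash
python3 -m handwheel '{"series": [[[0,0,0.15,0,0,0,0],[0,0,0.3,0,0,0,0],[0,0,0.3,0,0,0,0]]]}'; python3 -c "
from h import *
s=status.sense();print(s['ft_force'],s['ft_force']@[.9403,-.3403,0],s['tool_pos'],s['tool_pos']@[.9403,-.3403,0],s['wrist_torque'])"
```

```text
time: 33.05
tool_pos: [482.0, 83.7, 150.6]
tcp_rot: [-180.0, 0.0, 70.1]
ft_force: [-0.0, 0.5, -0.6]
finger_gap: 15.5
grip_force: 41.3
[-0.01639262  0.46471628 -0.55500525] -0.17355693481325574 [481.98261203  83.70832036 150.64194195] 424.7223086776806 [-0.02121563 -0.07031392  0.00061998]
```

```bash
python3 -m handwheel '{"series": [[[0,0,0.2,0,0,0,0],[0,0,0.4,0,0,0,0],[0,0,0.6,0,0,0,0],[0,0,0.8,0,0,0,0],[0,0,0.9,0,0,0,0],[0,0,0.9,0,0,0,0]]]}'; python3 -c "
from h import *
s=status.sense();print(s['ft_force'],s['ft_force']@[.9403,-.3403,0],s['tool_pos'],s['tool_pos']@[.9403,-.3403,0],s['wrist_torque'])"
```

```text
time: 33.8
tool_pos: [482.0, 83.7, 141.7]
tcp_rot: [-180.0, 0.0, 70.1]
ft_force: [0.3, 0.5, -0.3]
finger_gap: 15.4
grip_force: 41.3
[ 0.32883453  0.48089475 -0.32995011] 0.1455546302430111 [481.97232557  83.70591212 141.68346255] 424.71345583436107 [ 0.00802189  0.01631338 -0.01327189]
```

```bash
python3 -m handwheel '{"series": [[[0,0,0.1,0,0,0,0],[0,0,0.2,0,0,0,0],[0,0,0.2,0,0,0,0]]]}'; python3 -c "
from h import *
s=status.sense();print(s['ft_force'],s['ft_force']@[.9403,-.3403,0],s['tool_pos'],s['tool_pos']@[.9403,-.3403,0],s['wrist_torque'])"
```

```text
time: 34.17
tool_pos: [481.9, 83.7, 139.7]
tcp_rot: [-180.0, 0.0, 70.1]
ft_force: [-0.6, -0.4, -0.6]
finger_gap: 15.4
grip_force: 41.3
[-0.56887632 -0.44593251 -0.61489514] -0.38316357339567364 [481.93549717  83.72978822 139.6697189 ] 424.67070105533344 [-0.01433814  0.00898062  0.03535923]
```

```bash
python3 -m handwheel '{"series": [[[0,0,0.1,0,0,0,0],[0,0,0.15,0,0,0,0],[0,0,0.15,0,0,0,0]]]}'; python3 -c "
from h import *
s=status.sense();print(s['ft_force'],s['ft_force']@[.9403,-.3403,0],s['tool_pos'],s['tool_pos']@[.9403,-.3403,0],s['wrist_torque'])"
```

```text
time: 34.55
tool_pos: [482.0, 83.7, 138.2]
tcp_rot: [-180.0, 0.0, 70.1]
ft_force: [0.5, -0.3, -0.6]
finger_gap: 15.3
grip_force: 41.3
[ 0.4529215  -0.26870376 -0.64328756] 0.517321978618859 [481.96869518  83.72762794 138.21749963] 424.70265229329704 [-0.0178303   0.01879714 -0.0062245 ]
```

```bash
python3 -m handwheel '{"series": [[[0,0,0.1,0,0,0,0],[0,0,0.1,0,0,0,0]]]}'; python3 -c "
from h import *
s=status.sense();print(s['ft_force'],s['ft_force']@[.9403,-.3403,0],s['tool_pos'],s['tool_pos']@[.9403,-.3403,0],s['wrist_torque'])"
```

```text
time: 34.8
tool_pos: [482.1, 83.7, 137.3]
tcp_rot: [180.0, -0.0, 70.1]
ft_force: [-0.8, 0.6, -0.7]
finger_gap: 15.3
grip_force: 41.3
[-0.79469152  0.57111616 -0.69385695] -0.9415992655083685 [482.07022366  83.72439067 137.26489547] 424.7992211623259 [-0.00526089 -0.05115636  0.01589534]
```

```bash
python3 -m handwheel '{"series": [[[0,0,0.1,0,0,0,0],[0,0,0.1,0,0,0,0]]]}'; python3 -c "
from h import *
s=status.sense();print(s['ft_force'],s['ft_force']@[.9403,-.3403,0],s['tool_pos'],s['tool_pos']@[.9403,-.3403,0],s['wrist_torque'])"
```

```text
time: 35.05
tool_pos: [482.2, 83.7, 136.5]
tcp_rot: [180.0, -0.0, 70.1]
ft_force: [1.1, 0.9, 0.2]
finger_gap: 15.2
grip_force: 41.6
[1.07602307 0.91985412 0.17702937] 0.6987581336164376 [482.1860725   83.70705941 136.45127114] 424.9140516513276 [ 0.00323399 -0.12292476  0.02114477]
```

```bash
python3 -m handwheel '{"series": [[[0,0.02,0.05,0,0,0,0],[0,0.03,0.1,0,0,0,0],[0,0.03,0.1,0,0,0,0]]]}'; python3 -c "
from h import *
s=status.sense();print(s['ft_force'],s['ft_force']@[.9403,-.3403,0],s['tool_pos'],s['tool_pos']@[.9403,-.3403,0],s['wrist_torque'])"
```

```text
time: 35.42
tool_pos: [482.4, 83.8, 136.0]
tcp_rot: [180.0, -0.0, 70.1]
ft_force: [-2.0, 0.4, 6.1]
finger_gap: 15.5
grip_force: 42.5
[-2.02834613  0.41961387  6.13824504] -2.0500484643673857 [482.38637311  83.75563417 135.96705306] 425.08586432983464 [ 0.09949428  0.6251294  -0.04282974]
```

```bash
python3 -m handwheel '{"series": [[[0,0,0.05,0,0,0,0],[0,0,0.1,0,0,0,0],[0,0,0.1,0,0,0,0]]]}'; python3 -c "
from h import *
s=status.sense();print(s['ft_force'],s['ft_force']@[.9403,-.3403,0],s['tool_pos'],s['tool_pos']@[.9403,-.3403,0],s['wrist_torque'])"
```

```text
time: 35.8
tool_pos: [482.5, 83.8, 135.7]
tcp_rot: [180.0, -0.0, 70.1]
ft_force: [-5.5, 0.5, 12.1]
finger_gap: 15.5
grip_force: 43.2
[-5.45971311  0.50442341 12.10196425] -5.3054235222001624 [482.54572483  83.83376129 135.69203132] 425.209116087914 [0.12833866 1.07259166 0.00882839]
```

```bash
python3 -m handwheel '{"series": [[[0,-0.03,0,0,0,0,0],[0,-0.03,0,0,0,0,0],[0,-0.03,0,0,0,0,0]]]}'; python3 -c "
from h import *
s=status.sense();print(s['ft_force'],s['ft_force']@[.9403,-.3403,0],s['tool_pos'],s['tool_pos']@[.9403,-.3403,0],s['wrist_torque'],s['tcp_rot'])"
```

```text
time: 36.17
tool_pos: [482.4, 83.8, 135.7]
tcp_rot: [179.9, -0.0, 70.1]
ft_force: [-4.3, 1.0, 10.9]
finger_gap: 14.9
grip_force: 43.1
[-4.31199288  1.01908424 10.89138453] -4.401361276134565 [482.42452071  83.83451047 135.65511621] 425.09489291037846 [0.00467906 0.92227031 0.00288408] [ 1.79949392e+02 -2.76739565e-02  7.01240452e+01]
```

```bash
python3 -m handwheel '{"series": [[[0,0,0.05,0,0,0,0],[0,0,0.05,0,0,0,0],[0,0,0.05,0,0,0,0]]]}'; python3 -c "
from h import *
s=status.sense();print(s['ft_force'],s['ft_force']@[.9403,-.3403,0],s['tool_pos'],s['tool_pos']@[.9403,-.3403,0],s['wrist_torque'],s['tcp_rot'])"
```

```text
time: 36.55
tool_pos: [482.5, 83.8, 135.5]
tcp_rot: [179.9, -0.0, 70.1]
ft_force: [-5.5, 0.3, 13.2]
finger_gap: 15.5
grip_force: 43.5
[-5.49145168  0.27486072 13.2035387 ] -5.257147118225792 [482.49632992  83.84094948 135.52532174] 425.16022391718434 [ 0.00479133  1.22419579 -0.01035673] [ 1.79940383e+02 -3.27748327e-02  7.01212969e+01]
```

13 N straight up with only a small net sideways force: the step is stopped by both rollers, about 4 mm above the nip, so the leaf binds. Releasing it now.

```bash
python3 -m handwheel '{"series": [[[0,0,0,0,0,0,0.3],[0,0,0,0,0,0,0.42],[0,0,0,0,0,0,0.42],[0,0,0,0,0,0,0.42],[0,0,-2,0,0,0,0.42],[0,0,-5,0,0,0,0.42],[0,0,-9,0,0,0,0.42],[-8,0,-11,0,0,0,0.42],[-8,0,-11,0,0,0,0.42],[-8,0,-11,0,0,0,0.42],[-8,0,-11,0,0,0,0.42]]]}'; python3 - <<'E'
from h import *
w=eyes.snapshot("wrist");a=w["img"][:,60:500,::-1]
s=eyes.snapshot("side");b=cv2.resize(s["img"][150:270,180:345,::-1],None,fx=3.4,fy=3.4,interpolation=2)[:420,:360]
cv2.imwrite("pics/end.png",np.hstack([a,cv2.copyMakeBorder(b,0,420-b.shape[0],0,0,0)]))
for bb in blobs(w["img"],"green",200): print(bb[0],bb[1],plane(w,cv2.boxPoints(bb[2]),163,True).round(0).tolist())
E
```

```text
time: 37.92
tool_pos: [454.8, 8.9, 243.4]
tcp_rot: [-180.0, -0.0, 70.1]
ft_force: [0.1, -0.2, 0.0]
finger_gap: 35.8
grip_force: 0.0
[280.71996466 105.26501767] 1132 [[483.0, 104.0, 163.0], [497.0, 99.0, 163.0], [485.0, 66.0, 163.0], [471.0, 71.0, 163.0]]
```

View pics/end.png

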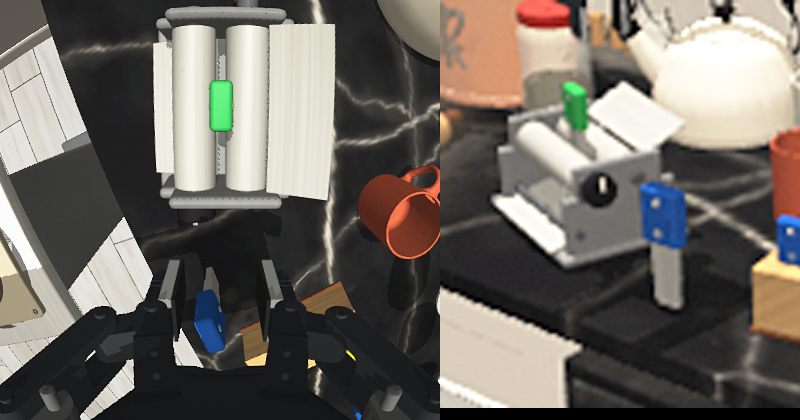

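The green leaf stands upright in the nip at (221,105), with a 15x36 mm top face at 163 mm height. Blue is back in the stand, and the hand is clear.

```bash
python3 -c "
from bench import r
print(r.hand_in())"
```

```text
the job is handed in; nothing more can be done
None
```

Handed in: the yellow and blue leaves slid through and hang back in the stand, and the green leaf's step was stopped by both rollers and it stands there as the reading, so the gap is between 8.4 mm and 9.8 mm (the roller's upper limit).

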